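Stand the dropper bottles on their drip coasters

TASK

Pick out the four dropper bottles and stand each one upright inside the rim of its own drip coaster: the large amber bottle on the black coaster, the middle-sized amber one on the green, the small amber one on the orange and the blue one on the blue. Set them down without dropping or tipping any, and leave the two jars where they are.

Things in the scene. Friction and masses are not known exactly. Their poses are not given: they have to be found in the camera images.
- bottle_large: Large amber (brown-yellow) dropper bottle standing upright, white screw cap. Body 49 mm in diameter, shoulder at 102 mm, cap 28 mm in diameter, 119 mm high in all, 0.17 kg. (Wall cabinets hang behind the work from 0.46 m above the worktop up; their door handles reach forward to x = 0.57 m.) Origin: centre of its underside; z is up along its axis. Round, so yaw does not matter. Loose.
- bottle_medium: Middle-sized amber (brown-yellow) dropper bottle standing upright, white screw cap. Body 33 mm in diameter, shoulder at 75 mm, cap 26 mm in diameter, 92 mm high in all, 0.06 kg. Origin: centre of its underside; z is up along its axis. Round, so yaw does not matter. Loose.
- bottle_small: Small amber (brown-yellow) dropper bottle standing upright, white screw cap. Body 26 mm in diameter, shoulder at 56 mm, cap 24 mm in diameter, 70 mm high in all, 0.03 kg. Origin: centre of its underside; z is up along its axis. Round, so yaw does not matter. Loose.
- bottle_small_blue: Small blue dropper bottle standing upright, white screw cap. Same shape as the small amber one but blue: body 26 mm in diameter, shoulder at 56 mm, cap 24 mm in diameter, 70 mm high in all, 0.03 kg. Origin: centre of its underside; z is up along its axis. Round, so yaw does not matter. Loose.
- coaster_black: Black round drip coaster lying on the worktop: outer diameter 76 mm, inner diameter 70 mm, rim top 7 mm and inner floor 3 mm above the worktop. Origin: centre of its underside; z up. Fixed to the worktop during a run.
- coaster_green: Green round drip coaster lying on the worktop: outer diameter 60 mm, inner diameter 54 mm, rim top 7 mm and inner floor 3 mm above the worktop. Origin: centre of its underside; z up. Fixed to the worktop during a run.
- coaster_orange: Orange round drip coaster lying on the worktop: outer diameter 53 mm, inner diameter 47 mm, rim top 7 mm and inner floor 3 mm above the worktop. Origin: centre of its underside; z up. Fixed to the worktop during a run.
- coaster_blue: Blue round drip coaster lying on the worktop: outer diameter 53 mm, inner diameter 47 mm, rim top 7 mm and inner floor 3 mm above the worktop. Origin: centre of its underside; z up. Fixed to the worktop during a run.
- jar_black: Low white jar with a black lid, 44 mm in diameter, 35 mm high; not to be moved. Origin: centre of its underside. Loose.
- jar_white: Low white jar with a white top, 43 mm in diameter, 29 mm high; not to be moved. Origin: centre of its underside. Loose.
There are look-alikes about, which are no part of the job. What is shaped like the bottle_medium but purple is not meant.

How it is judged:
At the end, for the whole second after the job is handed in: Each bottle stands at rest, upright within 0.08 rad, on the floor of its own coaster inside the rim (axis within 13 mm of the coaster's centre): large amber on black, middle amber on green, small amber on orange, blue on blue. Both jars are upright and within 20 mm of where they began (horizontal distance between bottle_large and coaster_black below 0.013 m and z of bottle_large in the frame of coaster_black below 0.006 m and angle between each of bottle_large, bottle_medium, bottle_small, bottle_small_blue's own z axis and vertical below 0.08 rad and linear speed of each of bottle_large, bottle_medium, bottle_small, bottle_small_blue below 0.02 m/s and horizontal distance between bottle_medium and coaster_green below 0.013 m and z of bottle_medium in the frame of coaster_green below 0.006 m and horizontal distance between bottle_small and coaster_orange below 0.013 m and z of bottle_small in the frame of coaster_orange below 0.006 m and horizontal distance between bottle_small_blue and coaster_blue below 0.013 m and z of bottle_small_blue in the frame of coaster_blue below 0.006 m and distance of each of jar_black, jar_white from where it was at the start of the episode below 0.02 m and angle between each of jar_black, jar_white's own z axis and vertical below 0.1 rad); the robot touches nothing.
It fails at once if a bottle is knocked or tipped over (angle between any of bottle_large, bottle_medium, bottle_small, bottle_small_blue's own z axis and vertical above 0.7 rad).
It fails at once if a bottle is dropped from more than about 25 mm, or thrown ((linear speed of bottle_large above 0.7 m/s and contact force between the fingers and bottle_large below 0.02 N) or (linear speed of bottle_medium above 0.7 m/s and contact force between the fingers and bottle_medium below 0.02 N) or (linear speed of bottle_small above 0.7 m/s and contact force between the fingers and bottle_small below 0.02 N) or (linear speed of bottle_small_blue above 0.7 m/s and contact force between the fingers and bottle_small_blue below 0.02 N)).
It fails at once if a jar is shifted by more than 20 mm (distance of any of jar_black, jar_white from where it was at the start of the episode above 0.02 m).
It also fails if it takes over 104 s, if anything falls off the work surface, if the arm or the gripper's body presses on something with over 40 N, if the wrist force passes 120 N, or if a joint passes its speed limit or range.

ROBOT

A 6-joint arm with a two-finger parallel gripper is mounted at the origin on a cart in front of the work surface, level with it; the furniture and walls round the work are solid. World frame = base frame: x ahead of the robot, y to its left, z up, the work surface at z = 0. Lengths are in m, angles in rad, forces in N, time in s.
With the tool pointing down it reaches from about 0.3 to 0.775 m from the base axis. Payload 14.6 kg.
Tool frame: the origin (TCP) lies on the centre line of the jaws, within the pads' length; the fingertips stand ctrl.tcp_to_tips ahead of it and the grasp point (between the pads) lies 2 mm behind it (ctrl.tcp_to_tips is the distance from the TCP to the fingertips, in m); z points along the fingers, y is the line along which they close (so a half turn about z gives the same grasp; the last joint's range is limited). The gripper opens to 94 mm and grips with 3 to 60 N. Pads are 16 mm wide; open, the fingers measure 119 mm over their backs; the gripper's body (75 mm by 177 mm) begins 78 mm behind the grasp point.
Start: joints at [-1.368, 0.3, 1.521, -0, 1.321, -0.067], TCP at [0.147, -0.53, 0.184] pointing down, gripper open.
Joint ranges: [-3.03, 3.03], [-0.79, 2.21], [0.23, 2.52], [-1.04, 4.18], [0, 3.07], [-2.55, 2.55]. Speed limits (rad/s): [2.22, 2.22, 2.57, 3.14, 3.14, 3.14].

INTERFACE

Orientations are given as [roll, pitch, yaw] about the fixed x, y, z axes, in that order (R = Rz(yaw) Ry(pitch) Rx(roll)).
In Python, from station import telemetry, viewer, hand_in, ctrl gives the robot as it stands.
- The arm moves only by the tool step_arm, never from a script. Its argument "plan" is a list of rows, each an object of numbers: "dx", "dy", "dz": the shift along the tool's x, y, z scaled (see below); "rx", "ry", "rz": the turn, a rotation vector about the tool's x, y, z scaled (see below); "claw": the closure, from 0 (fully open) to 1 (shut). In form: [{"dx": .., "dy": .., "dz": .., "rx": .., "ry": .., "rz": .., "claw": ..}, ...]. A call has 1 to 10 rows; each row shifts and turns the commanded pose from where the row before left it, along the tool's axes as they then stand; what a row does not reach is not made up. The controller multiplies each number of a shift by 0.1 m and each number of a turn by 90 degrees. A row lasts 1/10 s, in which the tool goes at most 50 mm and 8.59 degrees, less where a joint would pass 70% of its speed; a pose out of reach is approached as far as the arm can. A call with a number of a shift or a turn outside -1 to 1 is refused whole. A call with a gripper value outside its range is refused whole. The fingers move at their own pace and stop on an object; "grip_force" is the grip in N (left out, the last holds). Time passes only in rows, so rows that do not move let the fingers close. It gives the time, the measured TCP pose, the force, the opening and the grip force at its end, in the units of the state.
- telemetry.get_obs(): the state, without advancing time (a new reading comes with each control period).
- viewer.camera(name): name is "scene" or "top" or "wrist"; returns a dict with "img" (480x640x3 uint8, red, green, blue), "z_map" (480x640 float32, m along the optical axis (not along the pixel's ray), 0 where there is no reading), "fx", "fy", "cx", "cy" (pixels), "R" (3x3) and "t" (3): a world point X has camera coordinates R X + t; the wrist camera has in their place "tool_from_camera" (4x4, takes a point from camera to tool coordinates, whose origin is the TCP and whose axes are the flange's). Camera axes: x right, y down, z forward; pixel columns grow to the right and rows downward; lengths in m; the calibration is good to about 2 mm. A picture is of the moment at which its call begins: read the wrist's pose just before it.
- hand_in(): hands the job in; it is judged then, once.
Trained networks look in a picture, given as the dict that the camera call returned (one of the last four; its "shot" number tells which), for a name from the list of things; names that differ only in an ending like _2 or _b are one class to them, and where a whole thing is asked for, a point or a joint stands for the part that bears it (a point fixed in the world has none). Each returns a list of dicts, best first, with "score" (0 to 1); they miss things now and then, are a little off and sometimes report something else, mostly with a low value. They report only what shows in the picture. A call takes as long as a camera call. They do not tell look-alikes from the thing itself.
- viewer.recognise(target, picture): "rect" ([left, top, right, bottom] in pixels, round what is visible of it).
The state is a dict: "time_s": time; "qpos": joint angles; "joint_vel": joint speeds; "tau": joint torques, N m; "ee_pos": TCP position; "eef_rot": TCP orientation; "force": force on the tool from outside, world axes, zero at the start; "moment": the same for the moment, N m; "grip_width": finger opening in m; "grip_force": force on a finger pad.
Only numpy, scipy, OpenCV 4.12 (cv2) and the standard library are available. Lean on these libraries where they do the work, as an engineer would, in place of code of your own. Each camera call takes 0.05 s, during which the arm holds its last target. There are 200 camera calls.

## Working session

There is one attempt and no reset: what is moved stays moved. The work goes in short steps, Python scripts to look and compute and a tool call to move; the robot and the scene stay as the last step left them, time stands still between calls to the robot, and variables do not carry over. Pictures are saved under pics/ and viewed, at most 14 in all, crops included, and the job is handed in when it is done.

Besides the shell and the picture viewer there is one more tool, called after "Call:" as name(argument=value, ...), one argument or row to a line, values as JSON. step_arm: Moves the arm, as the interface text tells. Shifts and turns lie within -1 to 1; 1 stands for 0.1 m of shift or 90 degrees of turn. Its arguments: {"type":"object","properties":{"plan":{"type":"array"},"grip_force":{"type":"number"}},"required":["plan"]}

```bash
mkdir -p pics
cat > h.py <<'E'
import numpy as np, cv2
from station import telemetry, viewer, hand_in, ctrl
def save(c,n): cv2.imwrite('pics/'+n,c['img'][:,:,::-1])
def world(c,u,v,z=None):
    d=np.array([(u-c['cx'])/c['fx'],(v-c['cy'])/c['fy'],1.])
    R=np.array(c['R']);t=np.array(c['t'])
    o=-R.T@t; r=R.T@d
    if z is None: return o+r*c['z_map'][int(round(v)),int(round(u))]
    return o+r*(z-o[2])/r[2]
E
python3 - <<'E'
from h import *
print(ctrl.tcp_to_tips, telemetry.get_obs())
for n in('top','scene'):
    c=viewer.camera(n);save(c,n+'0.png')
    print(n,-np.array(c['R']).T@c['t'])
    for k in['bottle_large','bottle_medium','bottle_small','bottle_small_blue','coaster_black','coaster_green','coaster_orange','coaster_blue','jar_black','jar_white']:
        for d in viewer.recognise(k,c)[:4]:
            r=d['rect'];u,v=(r[0]+r[2])/2,(r[1]+r[3])/2
            print(k,round(d['score'],2),np.round(r),np.round(world(c,u,v),3))
E
```

```text
0.017 {'time_s': 0.0, 'qpos': array([-1.36761383e+00,  3.00498871e-01,  1.52159444e+00,  4.34861875e-07,
        1.32066346e+00, -6.66048502e-02]), 'joint_vel': array([ 0.00170393, -0.00024431,  0.00245686, -0.00055078,  0.00129582,
        0.00067318]), 'tau': array([-1.79866092e-04, -5.31812167e+01, -3.52737522e+01,  7.08525768e-02,
        2.44601921e-02, -1.08668087e-04]), 'ee_pos': array([ 0.1465269 , -0.5298281 ,  0.18386545]), 'eef_rot': array([-3.14043115e+00, -7.78985491e-05,  2.69787193e-01]), 'force': array([-0.23729057, -0.02310521,  0.42801945]), 'moment': array([0.02547036, 0.05891112, 0.03206993]), 'grip_force': 0.0, 'grip_width': 0.0944572402788869}
top [0.25825224 0.07293154 1.47036905]
bottle_large 0.64 [472. 226. 499. 252.] [ 0.48  -0.318  0.085]
bottle_medium 0.66 [153. 220. 173. 241.] [0.501 0.443 0.073]
bottle_medium 0.47 [196. 229. 211. 249.] [0.482 0.347 0.064]
bottle_medium 0.31 [415. 232. 433. 258.] [ 0.478 -0.188  0.004]
bottle_small 0.64 [465. 294. 478. 306.] [ 0.337 -0.286  0.067]
bottle_small_blue 0.44 [250. 235. 261. 249.] [0.474 0.224 0.071]
coaster_bl
[... 611 characters left out ...]
 326.] [0.476 0.358 0.055]
bottle_small 0.7 [349. 234. 372. 248.] [ 0.473 -0.055  0.001]
bottle_small_blue 0.64 [260. 266. 272. 298.] [0.466 0.229 0.043]
coaster_black 0.74 [300. 254. 332. 276.] [0.474 0.086 0.005]
coaster_green 0.57 [384. 210. 407. 226.] [ 0.482 -0.189  0.001]
coaster_green 0.26 [267. 332. 298. 354.] [0.343 0.289 0.002]
coaster_green 0.24 [369. 272. 389. 288.] [0.328 0.038 0.022]
coaster_orange 0.74 [299. 254. 334. 275.] [0.473 0.085 0.005]
coaster_orange 0.6 [350. 233. 370. 246.] [ 0.474 -0.054  0.004]
coaster_blue 0.86 [266. 334. 293. 354.] [0.344 0.295 0.001]
jar_black 0.77 [258. 235. 274. 259.] [0.577 0.144 0.029]
jar_white 0.62 [369. 271. 391. 289.] [0.326 0.037 0.022]
```

View pics/top0.png

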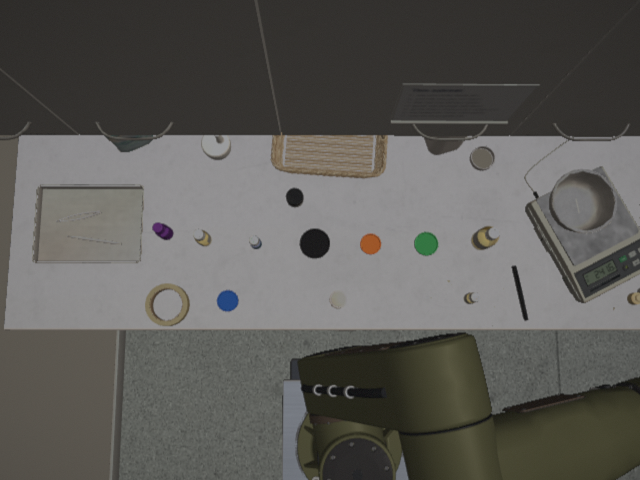

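View pics/scene0.png

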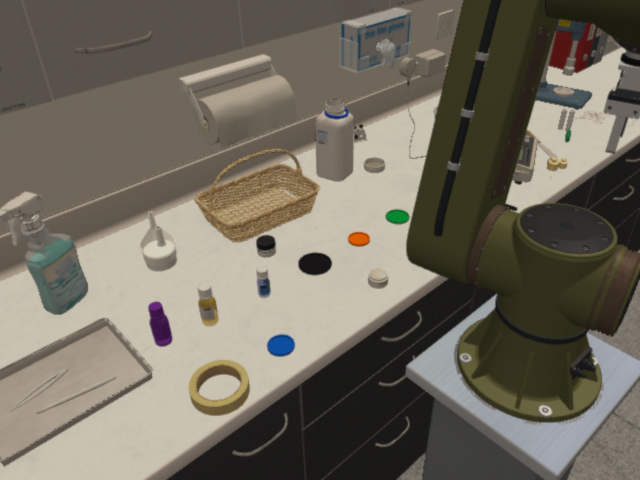

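The top view shows these candidates:
- **Large amber:** (486,237).
- **Medium shape:** amber at (202,238), and the purple look-alike at (162,230), which is rejected.
- **Small amber:** (471,298). There is also a stray amber item at the edge, (635,297).
- **Blue:** (254,242).
- **Coasters:** black (315,243), orange (371,244), green (426,244), blue (228,300).
- **Jars:** black (295,197), white (338,300).

Next I'll measure positions and make one close crop.

Run:
```python
from h import *
c=viewer.camera('top')
im=c['img'];Z=c['z_map']
print(c['fx'],c['cx'],c['cy'])
V,U=np.mgrid[0:480,0:640]
d=np.stack([(U-c['cx'])/c['fx'],(V-c['cy'])/c['fy'],np.ones_like(Z)],-1)*Z[...,None]
P=(d-np.array(c['t']))@np.array(c['R'])
for n,u,v,sh,h in[('large',486,237,.102,.119),('med',202,238,.075,.092),('small',471,298,.056,.07),('blue',254,242,.056,.07),('purple',162,230,.075,.092),('jb',295,197,.02,.035),('jw',338,300,.015,.029)]:
    w=np.zeros_like(Z,bool);w[v-16:v+17,u-16:u+17]=1
    m=w&(P[...,2]>sh+.006)&(P[...,2]<h+.01)
    q=P[m]; 
    m2=w&(P[...,2]>.012)&(P[...,2]<h+.01)
    uc,vc=U[m].mean(),V[m].mean()
    print(n,m.sum(),np.round(world(c,uc,vc,h-.001),4),'z',np.round(np.median(q[:,2]),3),'all',np.round(P[m2].min(0),3),np.round(P[m2].max(0),3))
hsv=cv2.cvtColor(im,cv2.COLOR_RGB2HSV)
for n,u,v in[('black',315,243),('orange',371,244),('green',426,244),('cblue',228,300)]:
    w=np.zeros_like(Z,bool);w[v-20:v+21,u-20:u+21]=1
    m=w&((hsv[...,2]<70) if n=='black' else (hsv[...,1]>130))
    print(n,m.sum(),np.round(world(c,U[m].mean(),V[m].mean(),.005),4))
a=cv2.resize(im[210:320,440:640],(800,440),interpolation=cv2.INTER_CUBIC)
cv2.imwrite('pics/crop.png',a[:,:,::-1])
print('tall', [(round(x,2),round(y,2)) for x,y in []])
```

```text
597.5830813796357 322.5853264217885 245.8593638395467
large 122 [ 0.4896 -0.3264  0.118 ] z 0.119 all [ 0.465 -0.351  0.012] [ 0.512 -0.301  0.125]
med 98 [0.4896 0.3555 0.091 ] z 0.092 all [0.473 0.34  0.012] [0.505 0.372 0.099]
small 82 [ 0.346  -0.2922  0.069 ] z 0.069 all [ 0.333 -0.303  0.013] [ 0.359 -0.278  0.075]
blue 79 [0.4801 0.2285 0.069 ] z 0.069 all [0.467 0.216 0.012] [0.491 0.24  0.078]
purple 102 [0.5058 0.451  0.091 ] z 0.091 all [0.489 0.434 0.013] [0.522 0.465 0.099]
jb 241 [0.5943 0.1345 0.034 ] z 0.035 all [0.573 0.113 0.013] [0.615 0.155 0.045]
jw 202 [0.3432 0.0274 0.028 ] z 0.027 all [0.323 0.007 0.014] [0.365 0.049 0.036]
black 686 [0.4815 0.0843 0.005 ]
orange 319 [ 0.4804 -0.0541  0.005 ]
green 372 [ 0.4811 -0.1923  0.005 ]
cblue 324 [0.3395 0.297  0.005 ]
tall []
```

View pics/crop.png

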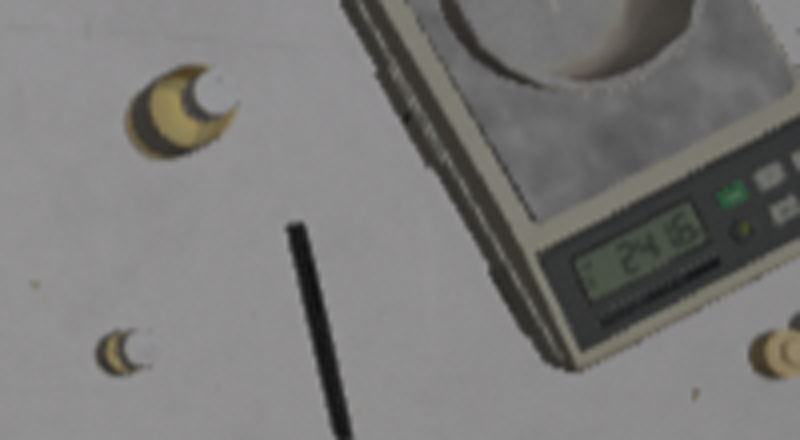

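The crop shows the large amber bottle at (180,110) and the small amber one at (125,350). The item at (775,352) is a cork-like stray. All choices match the descriptions, so I'm moving to the large bottle.

Call:
step_arm(
  plan=[
    {"rz":0.086,"dz":-0.2,"claw":0},
    {"rz":0.086,"dz":-0.2,"claw":0},
    {"dx":0.4,"dy":-0.235,"claw":0},
    {"dx":0.4,"dy":-0.235,"claw":0},
    {"dx":0.4,"dy":-0.235,"claw":0},
    {"dx":0.4,"dy":-0.235,"claw":0},
    {"dx":0.4,"dy":-0.235,"claw":0},
    {"dx":0.4,"dy":-0.235,"claw":0},
    {"dx":0.4,"dy":-0.235,"claw":0},
    {"dx":0.2,"dy":-0.15,"claw":0},
  ],
  grip_force=15,
)

```text
$.plan[0]: bad value
```

Call:
step_arm(
  plan=[
    {"dx":0,"dy":0,"dz":-0.2,"rx":0,"ry":0,"rz":0.086,"claw":0},
    {"dx":0,"dy":0,"dz":-0.2,"rx":0,"ry":0,"rz":0.086,"claw":0},
    {"dx":0.4,"dy":-0.235,"dz":0,"rx":0,"ry":0,"rz":0,"claw":0},
    {"dx":0.4,"dy":-0.235,"dz":0,"rx":0,"ry":0,"rz":0,"claw":0},
    {"dx":0.4,"dy":-0.235,"dz":0,"rx":0,"ry":0,"rz":0,"claw":0},
    {"dx":0.4,"dy":-0.235,"dz":0,"rx":0,"ry":0,"rz":0,"claw":0},
    {"dx":0.4,"dy":-0.235,"dz":0,"rx":0,"ry":0,"rz":0,"claw":0},
    {"dx":0.4,"dy":-0.235,"dz":0,"rx":0,"ry":0,"rz":0,"claw":0},
    {"dx":0.4,"dy":-0.235,"dz":0,"rx":0,"ry":0,"rz":0,"claw":0},
    {"dx":0,"dy":0,"dz":0,"rx":0,"ry":0,"rz":0,"claw":0},
  ],
  grip_force=15,
)

```text
time_s: 2.15
ee_pos: [0.4301, -0.3628, 0.2242]
eef_rot: [-3.141, -0.0, 0.004]
force: [-0.8, 0.4, 0.1]
grip_width: 0.0943
grip_force: 0.0
```

Call:
step_arm(
  plan=[
    {"dx":0.3,"dy":-0.18,"dz":0,"rx":0,"ry":0,"rz":0,"claw":0},
    {"dx":0.295,"dy":-0.184,"dz":0,"rx":0,"ry":0,"rz":0,"claw":0},
    {"dx":0,"dy":0,"dz":0,"rx":0,"ry":0,"rz":0,"claw":0},
  ],
)

```text
time_s: 2.45
ee_pos: [0.4881, -0.3276, 0.2241]
eef_rot: [-3.141, -0.0, 0.002]
force: [-0.6, -0.8, -0.7]
grip_width: 0.0938
grip_force: 0.0
```

```bash
cat >> h.py <<'E'
from scipy.spatial.transform import Rotation as Ro
def wcloud():
    o=telemetry.get_obs();c=viewer.camera('wrist')
    T=np.eye(4);T[:3,:3]=Ro.from_euler('xyz',o['eef_rot']).as_matrix();T[:3,3]=o['ee_pos']
    M=T@np.array(c['tool_from_camera']);Z=c['z_map']
    V,U=np.mgrid[0:480,0:640]
    d=np.stack([(U-c['cx'])/c['fx'],(V-c['cy'])/c['fy'],np.ones_like(Z)],-1)*Z[...,None]
    return o,c,d@M[:3,:3].T+M[:3,3]
E
python3 - <<'E'
from h import *
o,c,P=wcloud();save(c,'w1.png');print(o['ee_pos'])
m=(c['z_map']>0)&(abs(P[...,0]-.49)<.05)&(abs(P[...,1]+.326)<.05)
for a,b in[(.02,.1),(.108,.125)]:
    q=P[m&(P[...,2]>a)&(P[...,2]<b)]
    if len(q): print(len(q),np.percentile(q,[1,99],0).round(4),np.median(q,0).round(4))
E
```

```text
[ 0.48813028 -0.32763165  0.22409763]
1607 [[ 0.4706 -0.3522  0.0275]
 [ 0.5169 -0.3067  0.0987]] [ 0.5049 -0.3286  0.0826]
965 [[ 0.4798 -0.3419  0.1094]
 [ 0.5053 -0.3167  0.1198]] [ 0.4931 -0.3292  0.118 ]
```

View pics/w1.png

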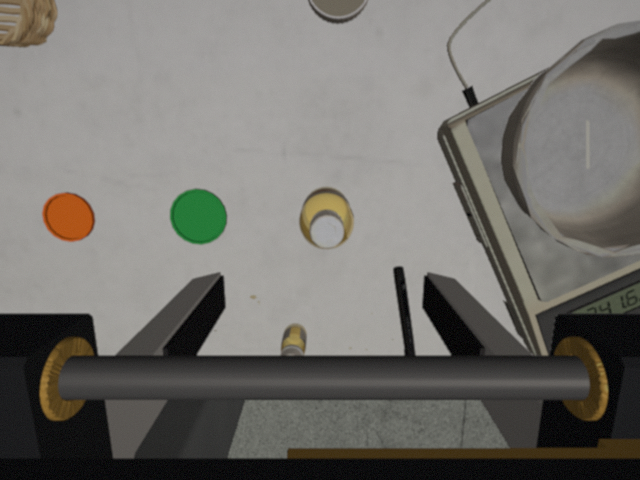

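The wrist view shows the large bottle centred between the fingers at (326,218), with the path down clear and agreeing with the top view to 3 mm. I'm descending and gripping.

Call:
step_arm(
  plan=[
    {"dx":0.015,"dy":0.02,"dz":0.3,"rx":0,"ry":0,"rz":0,"claw":0},
    {"dx":0,"dy":0,"dz":0.4,"rx":0,"ry":0,"rz":0,"claw":0},
    {"dx":0,"dy":0,"dz":0.4,"rx":0,"ry":0,"rz":0,"claw":0},
    {"dx":0,"dy":0,"dz":0.3,"rx":0,"ry":0,"rz":0,"claw":0},
    {"dx":0,"dy":0,"dz":0.18,"rx":0,"ry":0,"rz":0,"claw":0},
    {"dx":0,"dy":0,"dz":0,"rx":0,"ry":0,"rz":0,"claw":0},
    {"dx":0,"dy":0,"dz":0,"rx":0,"ry":0,"rz":0,"claw":1},
    {"dx":0,"dy":0,"dz":0,"rx":0,"ry":0,"rz":0,"claw":1},
    {"dx":0,"dy":0,"dz":0,"rx":0,"ry":0,"rz":0,"claw":1},
    {"dx":0,"dy":0,"dz":0,"rx":0,"ry":0,"rz":0,"claw":1},
  ],
  grip_force=15,
)

```text
time_s: 3.5
ee_pos: [0.4879, -0.3316, 0.0673]
eef_rot: [3.141, -0.001, -0.0]
force: [0.4, 0.1, 0.7]
grip_width: 0.0655
grip_force: 0.0
```

Call:
step_arm(
  plan=[
    {"dx":0.03,"dy":-0.03,"dz":0,"rx":0,"ry":0,"rz":0,"claw":1},
    {"dx":0,"dy":0,"dz":0,"rx":0,"ry":0,"rz":0,"claw":1},
    {"dx":0,"dy":0,"dz":0,"rx":0,"ry":0,"rz":0,"claw":1},
    {"dx":0,"dy":0,"dz":0,"rx":0,"ry":0,"rz":0,"claw":1},
    {"dx":0,"dy":0,"dz":0,"rx":0,"ry":0,"rz":0,"claw":1},
  ],
)

```text
time_s: 4.0
ee_pos: [0.4908, -0.3283, 0.0666]
eef_rot: [-3.142, -0.0, -0.0]
force: [0.7, 2.4, 2.2]
grip_width: 0.0482
grip_force: 15.0
```

Call:
step_arm(
  plan=[
    {"dx":0,"dy":0,"dz":-0.2,"rx":0,"ry":0,"rz":0,"claw":1},
    {"dx":0,"dy":0,"dz":-0.3,"rx":0,"ry":0,"rz":0,"claw":1},
    {"dx":0,"dy":-0.2,"dz":0,"rx":0,"ry":0,"rz":0,"claw":1},
    {"dx":0,"dy":-0.3,"dz":0,"rx":0,"ry":0,"rz":0,"claw":1},
    {"dx":0,"dy":-0.4,"dz":0,"rx":0,"ry":0,"rz":0,"claw":1},
    {"dx":0,"dy":-0.4,"dz":0,"rx":0,"ry":0,"rz":0,"claw":1},
    {"dx":0,"dy":-0.4,"dz":0,"rx":0,"ry":0,"rz":0,"claw":1},
    {"dx":0,"dy":-0.4,"dz":0,"rx":0,"ry":0,"rz":0,"claw":1},
    {"dx":0,"dy":-0.4,"dz":0,"rx":0,"ry":0,"rz":0,"claw":1},
    {"dx":0,"dy":-0.4,"dz":0,"rx":0,"ry":0,"rz":0,"claw":1},
  ],
)

```text
time_s: 5.0
ee_pos: [0.4903, -0.0369, 0.1163]
eef_rot: [3.142, 0.0, -0.001]
force: [-0.1, -0.7, -0.1]
grip_width: 0.0488
grip_force: 15.0
```

Call:
step_arm(
  plan=[
    {"dx":0,"dy":-0.4,"dz":0,"rx":0,"ry":0,"rz":0,"claw":1},
    {"dx":-0.05,"dy":-0.4,"dz":0,"rx":0,"ry":0,"rz":0,"claw":1},
    {"dx":-0.05,"dy":-0.25,"dz":0,"rx":0,"ry":0,"rz":0,"claw":1},
    {"dx":0,"dy":-0.15,"dz":0,"rx":0,"ry":0,"rz":0,"claw":1},
    {"dx":0,"dy":0,"dz":0,"rx":0,"ry":0,"rz":0,"claw":1},
    {"dx":0,"dy":0,"dz":0,"rx":0,"ry":0,"rz":0,"claw":1},
  ],
)

```text
time_s: 5.6
ee_pos: [0.4807, 0.0814, 0.1163]
eef_rot: [3.141, 0.0, 0.0]
force: [-0.4, 0.5, -2.2]
grip_width: 0.0487
grip_force: 15.0
```

Call:
step_arm(
  plan=[
    {"dx":0,"dy":-0.03,"dz":0.2,"rx":0,"ry":0,"rz":0,"claw":1},
    {"dx":0,"dy":0,"dz":0.15,"rx":0,"ry":0,"rz":0,"claw":1},
    {"dx":0,"dy":0,"dz":0.08,"rx":0,"ry":0,"rz":0,"claw":1},
    {"dx":0,"dy":0,"dz":0.03,"rx":0,"ry":0,"rz":0,"claw":1},
    {"dx":0,"dy":0,"dz":0,"rx":0,"ry":0,"rz":0,"claw":1},
    {"dx":0,"dy":0,"dz":0,"rx":0,"ry":0,"rz":0,"claw":1},
  ],
)

```text
time_s: 6.2
ee_pos: [0.4812, 0.0845, 0.0711]
eef_rot: [-3.142, -0.001, -0.001]
force: [0.0, 1.0, -0.9]
grip_width: 0.0488
grip_force: 15.0
```

Run:
```python
from h import *
o,c,P=wcloud();save(c,'w2.png');print(o['ee_pos'],o['force'])
s=viewer.camera('scene')
a=cv2.resize(s['img'][190:310,230:430],(800,480),interpolation=cv2.INTER_CUBIC);b=c['img']
cv2.imwrite('pics/s2.png',a[:,:,::-1])
```

```text
[0.48123179 0.08447701 0.07105656] [ 0.04126226  0.97567151 -0.94200852]
```

View pics/s2.png

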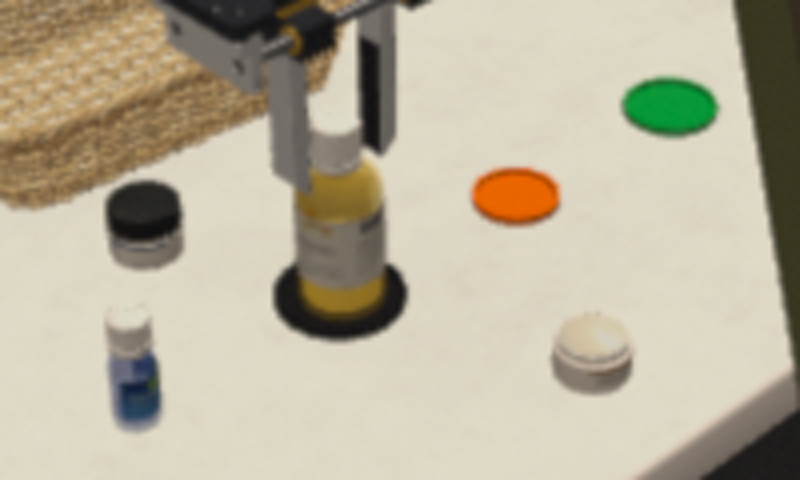

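Run:
```python
from h import *
c=viewer.camera('scene')
for u,v in[(290,130),(295,160),(300,175),(380,120),(382,140),(340,110),(340,150),(340,250),(340,300),(345,312),(300,297),(385,297),(310,250),(380,240),(340,330)]:
    print(u,v,np.round(world(c,230+u/4,190+v/4),3))
```

```text
290 130 [0.47  0.122 0.138]
295 160 [0.473 0.117 0.115]
300 175 [0.472 0.115 0.105]
380 120 [0.473 0.057 0.113]
382 140 [0.473 0.056 0.099]
340 110 [0.482 0.077 0.124]
340 150 [0.47  0.089 0.109]
340 250 [0.459 0.1   0.055]
340 300 [0.464 0.097 0.017]
345 312 [0.461 0.096 0.009]
300 297 [0.489 0.105 0.009]
385 297 [ 0.465  0.062 -0.001]
310 250 [0.474 0.109 0.052]
380 240 [0.458 0.072 0.047]
340 330 [0.459 0.102 0.   ]
```

Run:
```python
from h import *
c=viewer.camera('scene')
for u,v in[(215,60),(240,75),(180,30),(290,100),(378,60)]:
    print(u,v,np.round(world(c,230+u/4,190+v/4),3))
o,c,P=wcloud()
print(o['ee_pos'],o['eef_rot'],o['qpos'],o['grip_width'],np.round(c['tool_from_camera'],3))
for n,q in(('fing',P[(abs(P[...,0]-o['ee_pos'][0])<.03)&(abs(P[...,1]-.0845)<.07)&(c['z_map']>0)]),):
    print(n,len(q)); 
    print(np.histogram(q[:,2],bins=np.arange(-.01,.3,.02)))
```

```text
215 60 [0.472 0.166 0.199]
240 75 [0.453 0.166 0.198]
180 30 [0.499 0.165 0.203]
290 100 [0.469 0.122 0.157]
378 60 [0.473 0.058 0.151]
[0.48101597 0.08468801 0.07086347] [-3.14150999e+00 -6.91779403e-04 -3.34306282e-04] [9.92598974e-02 2.95578221e-01 1.81342638e+00 1.56973040e-05
 1.03189148e+00 1.67038245e+00] 0.04883687771383957 [[ 0.001 -0.973 -0.23   0.068]
 [ 1.     0.001  0.    -0.   ]
 [-0.    -0.23   0.973 -0.199]
 [ 0.     0.     0.     1.   ]]
fing 85509
(array([10214,   257,   416,   569,  3049,  2785,  5571,  2433,  2503,
        1813, 19702, 36197,     0,     0,     0]), array([-0.01,  0.01,  0.03,  0.05,  0.07,  0.09,  0.11,  0.13,  0.15,
        0.17,  0.19,  0.21,  0.23,  0.25,  0.27,  0.29]))
```

View pics/w2.png

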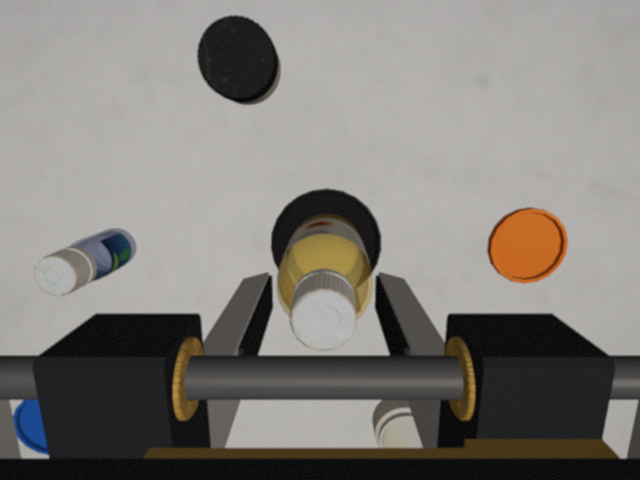

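Run:
```python
from h import *
o,c,P=wcloud()
print([a for a in dir(ctrl) if a[0]!='_'], c['fx'])
for u,v in[(268,280),(262,276),(255,300),(268,300),(385,280),(230,380),(322,310),(322,255),(325,205),(278,250),(500,250)]:
    print(u,v,np.round(P[v,u],3),c['z_map'][v,u].round(3))
```

```text
['MotionError', 'tcp_to_tips'] 399.86368619287475
268 280 [0.491 0.11  0.099] 0.18
262 276 [0.492 0.113 0.098] 0.181
255 300 [0.492 0.111 0.127] 0.153
268 300 [0.483 0.109 0.105] 0.176
385 280 [0.491 0.058 0.101] 0.178
230 380 [0.508 0.102 0.206] 0.072
322 310 [0.486 0.086 0.122] 0.159
322 255 [0.499 0.086 0.088] 0.188
325 205 [0.511 0.084 0.002] 0.269
278 250 [0.48  0.116 0.002] 0.277
500 250 [ 0.48  -0.037  0.002] 0.277
```

The wrist depth puts the cap top at 0.122, so the bottle stands on the coaster floor. It also shows the visible fingertips about 27 mm higher than `tcp_to_tips` implies. I'll release here and retreat, then check the tip offset by touch before the small bottles.

Call:
step_arm(
  plan=[
    {"dx":0,"dy":0,"dz":0.01,"rx":0,"ry":0,"rz":0,"claw":1},
    {"dx":0,"dy":0,"dz":0,"rx":0,"ry":0,"rz":0,"claw":0.3},
    {"dx":0,"dy":0,"dz":0,"rx":0,"ry":0,"rz":0,"claw":0},
    {"dx":0,"dy":0,"dz":0,"rx":0,"ry":0,"rz":0,"claw":0},
    {"dx":0,"dy":0,"dz":0,"rx":0,"ry":0,"rz":0,"claw":0},
    {"dx":0,"dy":0,"dz":0,"rx":0,"ry":0,"rz":0,"claw":0},
    {"dx":0,"dy":0,"dz":-0.3,"rx":0,"ry":0,"rz":0,"claw":0},
    {"dx":0,"dy":0,"dz":-0.4,"rx":0,"ry":0,"rz":0,"claw":0},
    {"dx":0,"dy":0,"dz":-0.4,"rx":0,"ry":0,"rz":0,"claw":0},
    {"dx":0,"dy":0,"dz":-0.4,"rx":0,"ry":0,"rz":0,"claw":0},
  ],
)

```text
time_s: 7.5
ee_pos: [0.4805, 0.0846, 0.2211]
eef_rot: [3.142, -0.0, -0.0]
force: [-0.7, -0.5, -0.0]
grip_width: 0.0938
grip_force: 0.0
```

Run:
```python
from h import *
o,c,P=wcloud();save(c,'w3.png');print(o['ee_pos'])
Z=c['z_map']
x,y=.4815,.0843
q=P[(Z>0)&(np.hypot(P[...,0]-x,P[...,1]-y)<.05)]
t=q[(q[:,2]>.108)&(q[:,2]<.14)]
print('cap',len(t),np.percentile(t,[1,99],0).round(4))
hsv=cv2.cvtColor(c['img'],cv2.COLOR_RGB2HSV)
m=(hsv[...,2]<60)&(np.hypot(P[...,0]-x,P[...,1]-y)<.06)&(abs(P[...,2]-.004)<.008)
print('coaster',np.percentile(P[m],[1,99],0).round(4))
for v in range(262,300,6): print(v,[ (u,np.round(P[v,u],3)) for u in(215,222)])
```

```text
[0.48053305 0.08462622 0.22114924]
cap 1015 [[0.4699 0.0707 0.1095]
 [0.4952 0.0961 0.1229]]
coaster [[0.4663 0.0476 0.    ]
 [0.5206 0.1189 0.0079]]
262 [(215, array([ 0.426,  0.204, -0.   ])), (222, array([ 0.426,  0.196, -0.001]))]
268 [(215, array([ 0.418,  0.205, -0.002])), (222, array([ 0.419,  0.196, -0.   ]))]
274 [(215, array([0.491, 0.135, 0.244])), (222, array([0.412, 0.197, 0.   ]))]
280 [(215, array([0.491, 0.133, 0.251])), (222, array([0.488, 0.132, 0.244]))]
286 [(215, array([0.49 , 0.132, 0.256])), (222, array([0.486, 0.132, 0.245]))]
292 [(215, array([0.487, 0.132, 0.257])), (222, array([0.483, 0.132, 0.245]))]
298 [(215, array([0.485, 0.132, 0.257])), (222, array([0.48 , 0.132, 0.246]))]
```

View pics/w3.png

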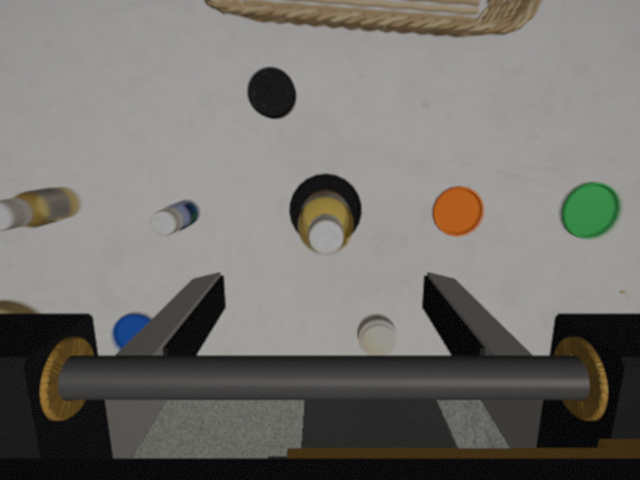

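The large bottle is upright and centred on the black coaster to about 1 mm, with its cap at (326,235) in the picture. The visible tips measure 24 mm behind the TCP. Next is the small amber bottle.

Call:
step_arm(
  plan=[
    {"dx":-0.134,"dy":0.377,"dz":0,"rx":0,"ry":0,"rz":0,"claw":0},
    {"dx":-0.134,"dy":0.377,"dz":0,"rx":0,"ry":0,"rz":0,"claw":0},
    {"dx":-0.134,"dy":0.377,"dz":0,"rx":0,"ry":0,"rz":0,"claw":0},
    {"dx":-0.134,"dy":0.377,"dz":0,"rx":0,"ry":0,"rz":0,"claw":0},
    {"dx":-0.134,"dy":0.377,"dz":0,"rx":0,"ry":0,"rz":0,"claw":0},
    {"dx":-0.134,"dy":0.377,"dz":0,"rx":0,"ry":0,"rz":0,"claw":0},
    {"dx":-0.134,"dy":0.377,"dz":0,"rx":0,"ry":0,"rz":0,"claw":0},
    {"dx":-0.134,"dy":0.377,"dz":0,"rx":0,"ry":0,"rz":0,"claw":0},
    {"dx":-0.134,"dy":0.377,"dz":0,"rx":0,"ry":0,"rz":0,"claw":0},
    {"dx":-0.134,"dy":0.377,"dz":0,"rx":0,"ry":0,"rz":0,"claw":0},
  ],
)

```text
time_s: 8.55
ee_pos: [0.3458, -0.2938, 0.2194]
eef_rot: [3.141, -0.0, -0.001]
force: [0.4, -0.4, -0.8]
grip_width: 0.0942
grip_force: 0.0
```

Call:
step_arm(
  plan=[
    {"dx":0,"dy":0,"dz":0.3,"rx":0,"ry":0,"rz":0,"claw":0},
    {"dx":0,"dy":0,"dz":0.3,"rx":0,"ry":0,"rz":0,"claw":0},
    {"dx":0,"dy":0,"dz":0.3,"rx":0,"ry":0,"rz":0,"claw":0},
    {"dx":0,"dy":0,"dz":0.1,"rx":0,"ry":0,"rz":0,"claw":0},
    {"dx":0,"dy":0,"dz":0,"rx":0,"ry":0,"rz":0,"claw":0},
  ],
)

```text
time_s: 9.05
ee_pos: [0.3463, -0.2919, 0.1187]
eef_rot: [-3.14, 0.001, -0.0]
force: [-0.2, -0.3, -0.1]
grip_width: 0.0936
grip_force: 0.0
```

```bash
cat >> h.py <<'E'
def cap(P,Z,x,y,h,sh):
    q=P[(Z>0)&(np.hypot(P[...,0]-x,P[...,1]-y)<.035)]
    t=q[(q[:,2]>sh+.004)&(q[:,2]<h+.006)]
    p=np.percentile(t,[1,99],0); print('cap',len(t),p.round(4),'mid',p.mean(0).round(4))
E
python3 - <<'E'
from h import *
o,c,P=wcloud();print(o['ee_pos'],o['eef_rot'])
cap(P,c['z_map'],.346,-.2922,.07,.056)
E
```

```text
[ 0.3463481  -0.29191646  0.11873992] [-3.14011140e+00  1.49683169e-03 -3.69206100e-04]
cap 993 [[ 0.3379 -0.3051  0.0607]
 [ 0.3591 -0.284   0.0702]] mid [ 0.3485 -0.2946  0.0654]
```

Call:
step_arm(
  plan=[
    {"dx":0.01,"dy":0.015,"dz":0.3,"rx":0,"ry":0,"rz":0,"claw":0},
    {"dx":0,"dy":0,"dz":0.3,"rx":0,"ry":0,"rz":0,"claw":0},
    {"dx":0,"dy":0,"dz":0.2,"rx":0,"ry":0,"rz":0,"claw":0},
    {"dx":0,"dy":0,"dz":0.08,"rx":0,"ry":0,"rz":0,"claw":0},
    {"dx":0,"dy":0,"dz":0,"rx":0,"ry":0,"rz":0,"claw":0},
    {"dx":0,"dy":0,"dz":0.06,"rx":0,"ry":0,"rz":0,"claw":0},
    {"dx":0,"dy":0,"dz":0.04,"rx":0,"ry":0,"rz":0,"claw":0},
    {"dx":0,"dy":0,"dz":0,"rx":0,"ry":0,"rz":0,"claw":0},
  ],
)

```text
time_s: 9.9
ee_pos: [0.3478, -0.2938, 0.0216]
eef_rot: [3.141, -0.0, -0.0]
force: [0.3, 0.1, 0.4]
grip_width: 0.094
grip_force: 0.0
```

Now I'll go down in small steps past where the stated tips would touch (TCP 0.017), reading the force.

Call:
step_arm(
  plan=[
    {"dx":0,"dy":0,"dz":0.03,"rx":0,"ry":0,"rz":0,"claw":0},
    {"dx":0,"dy":0,"dz":0.02,"rx":0,"ry":0,"rz":0,"claw":0},
    {"dx":0,"dy":0,"dz":0.01,"rx":0,"ry":0,"rz":0,"claw":0},
    {"dx":0,"dy":0,"dz":0,"rx":0,"ry":0,"rz":0,"claw":0},
  ],
)

```text
time_s: 10.3
ee_pos: [0.3477, -0.2937, 0.0153]
eef_rot: [-3.141, 0.0, -0.0]
force: [-0.5, 0.9, 0.3]
grip_width: 0.0941
grip_force: 0.0
```

Call:
step_arm(
  plan=[
    {"dx":0,"dy":0,"dz":0.02,"rx":0,"ry":0,"rz":0,"claw":0},
    {"dx":0,"dy":0,"dz":0,"rx":0,"ry":0,"rz":0,"claw":0},
  ],
)

```text
time_s: 10.5
ee_pos: [0.3476, -0.2937, 0.0133]
eef_rot: [-3.141, 0.0, -0.0]
force: [0.7, 0.2, 0.5]
grip_width: 0.0938
grip_force: 0.0
```

Call:
step_arm(
  plan=[
    {"dx":0,"dy":0,"dz":0.04,"rx":0,"ry":0,"rz":0,"claw":0},
    {"dx":0,"dy":0,"dz":0.04,"rx":0,"ry":0,"rz":0,"claw":0},
    {"dx":0,"dy":0,"dz":0,"rx":0,"ry":0,"rz":0,"claw":0},
  ],
)

```text
time_s: 10.8
ee_pos: [0.3474, -0.2935, 0.0048]
eef_rot: [-3.141, 0.001, -0.0]
force: [-0.1, -0.2, 0.5]
grip_width: 0.0938
grip_force: 0.0
```

There was no contact at TCP 0.005, so the visible tips (about 24 mm behind the TCP) are the real ones. They now sit at z≈0.029, a good height on the small bottle, so I'm gripping.

Call:
step_arm(
  plan=[
    {"dx":0,"dy":0,"dz":0.03,"rx":0,"ry":0,"rz":0,"claw":1},
    {"dx":0,"dy":0,"dz":0,"rx":0,"ry":0,"rz":0,"claw":1},
    {"dx":0,"dy":0,"dz":0,"rx":0,"ry":0,"rz":0,"claw":1},
    {"dx":0,"dy":0,"dz":0,"rx":0,"ry":0,"rz":0,"claw":1},
    {"dx":0,"dy":0,"dz":0,"rx":0,"ry":0,"rz":0,"claw":1},
    {"dx":0,"dy":0,"dz":0,"rx":0,"ry":0,"rz":0,"claw":1},
    {"dx":0,"dy":0,"dz":0,"rx":0,"ry":0,"rz":0,"claw":1},
    {"dx":0,"dy":0,"dz":0,"rx":0,"ry":0,"rz":0,"claw":1},
    {"dx":0,"dy":0,"dz":0,"rx":0,"ry":0,"rz":0,"claw":1},
    {"dx":0,"dy":0,"dz":0,"rx":0,"ry":0,"rz":0,"claw":1},
  ],
  grip_force=10,
)

```text
time_s: 11.8
ee_pos: [0.3477, -0.2938, 0.0025]
eef_rot: [3.142, -0.0, -0.0]
force: [0.5, 0.2, -0.2]
grip_width: 0.0262
grip_force: 10.0
```

Call:
step_arm(
  plan=[
    {"dx":0,"dy":0,"dz":-0.2,"rx":0,"ry":0,"rz":0,"claw":1},
    {"dx":0,"dy":0,"dz":-0.2,"rx":0,"ry":0,"rz":0,"claw":1},
    {"dx":0.166,"dy":-0.3,"dz":0,"rx":0,"ry":0,"rz":0,"claw":1},
    {"dx":0.166,"dy":-0.3,"dz":0,"rx":0,"ry":0,"rz":0,"claw":1},
    {"dx":0.166,"dy":-0.3,"dz":0,"rx":0,"ry":0,"rz":0,"claw":1},
    {"dx":0.166,"dy":-0.3,"dz":0,"rx":0,"ry":0,"rz":0,"claw":1},
    {"dx":0.166,"dy":-0.3,"dz":0,"rx":0,"ry":0,"rz":0,"claw":1},
    {"dx":0.166,"dy":-0.3,"dz":0,"rx":0,"ry":0,"rz":0,"claw":1},
    {"dx":0.166,"dy":-0.3,"dz":0,"rx":0,"ry":0,"rz":0,"claw":1},
    {"dx":0.166,"dy":-0.3,"dz":0,"rx":0,"ry":0,"rz":0,"claw":1},
  ],
)

```text
time_s: 12.8
ee_pos: [0.4811, -0.0524, 0.0425]
eef_rot: [-3.142, -0.0, -0.0]
force: [-0.1, -0.5, -0.4]
grip_width: 0.0262
grip_force: 10.0
```

Call:
step_arm(
  plan=[
    {"dx":0,"dy":0,"dz":0,"rx":0,"ry":0,"rz":0,"claw":1},
    {"dx":0,"dy":0,"dz":0,"rx":0,"ry":0,"rz":0,"claw":1},
  ],
)

```text
time_s: 13.0
ee_pos: [0.4804, -0.0535, 0.0422]
eef_rot: [3.142, 0.001, 0.001]
force: [0.3, -0.5, -0.2]
grip_width: 0.0263
grip_force: 10.0
```

```bash
cat >> h.py <<'E'
def coaster(c,P,x,y,col,r=.05):
    hsv=cv2.cvtColor(c['img'],cv2.COLOR_RGB2HSV).astype(int)
    m=(abs(hsv[...,0]-col)<12)&(hsv[...,1]>120)&(np.hypot(P[...,0]-x,P[...,1]-y)<r)&(abs(P[...,2]-.004)<.008)
    p=np.percentile(P[m],[1,99],0); print('coaster',m.sum(),p.round(4),p.mean(0).round(4))
E
python3 - <<'E'
from h import *
o,c,P=wcloud();print(o['ee_pos'])
cap(P,c['z_map'],.48,-.054,.115,.095)
coaster(c,P,.48,-.054,9)
E
```

```text
[ 0.48039515 -0.05353654  0.04222925]
cap 4938 [[ 0.4747 -0.0769  0.0994]
 [ 0.4919 -0.0294  0.1205]] mid [ 0.4833 -0.0532  0.1099]
coaster 3617 [[ 4.705e-01 -7.980e-02  5.000e-04]
 [ 5.083e-01 -3.080e-02  7.100e-03]] [ 0.4894 -0.0553  0.0038]
```

Call:
step_arm(
  plan=[
    {"dx":0.005,"dy":0.01,"dz":0.15,"rx":0,"ry":0,"rz":0,"claw":1},
    {"dx":0,"dy":0,"dz":0.12,"rx":0,"ry":0,"rz":0,"claw":1},
    {"dx":0,"dy":0,"dz":0.06,"rx":0,"ry":0,"rz":0,"claw":1},
    {"dx":0,"dy":0,"dz":0.03,"rx":0,"ry":0,"rz":0,"claw":1},
    {"dx":0,"dy":0,"dz":0,"rx":0,"ry":0,"rz":0,"claw":1},
    {"dx":0,"dy":0,"dz":0,"rx":0,"ry":0,"rz":0,"claw":1},
  ],
)

```text
time_s: 13.65
ee_pos: [0.4813, -0.0549, 0.0068]
eef_rot: [3.141, -0.001, -0.0]
force: [-1.0, -1.2, -0.8]
grip_width: 0.026
grip_force: 10.0
```

Call:
step_arm(
  plan=[
    {"dx":0,"dy":0,"dz":0.01,"rx":0,"ry":0,"rz":0,"claw":1},
    {"dx":0,"dy":0,"dz":0,"rx":0,"ry":0,"rz":0,"claw":0.6},
    {"dx":0,"dy":0,"dz":0,"rx":0,"ry":0,"rz":0,"claw":0.3},
    {"dx":0,"dy":0,"dz":0,"rx":0,"ry":0,"rz":0,"claw":0.3},
    {"dx":0,"dy":0,"dz":0,"rx":0,"ry":0,"rz":0,"claw":0.3},
    {"dx":0,"dy":0,"dz":-0.3,"rx":0,"ry":0,"rz":0,"claw":0.3},
    {"dx":0,"dy":0,"dz":-0.45,"rx":0,"ry":0,"rz":0,"claw":0.3},
    {"dx":0,"dy":0,"dz":-0.45,"rx":0,"ry":0,"rz":0,"claw":0.3},
    {"dx":0,"dy":0,"dz":-0.4,"rx":0,"ry":0,"rz":0,"claw":0},
    {"dx":0,"dy":0,"dz":0,"rx":0,"ry":0,"rz":0,"claw":0},
  ],
)

```text
time_s: 14.65
ee_pos: [0.4832, -0.0552, 0.1706]
eef_rot: [3.14, -0.009, -0.0]
force: [0.5, 0.1, 0.0]
grip_width: 0.0787
grip_force: 0.0
```

Run:
```python
from h import *
o,c,P=wcloud();print(o['ee_pos'],o['grip_width'])
cap(P,c['z_map'],.482,-.055,.073,.059)
coaster(c,P,.48,-.054,9)
```

```text
[ 0.48317699 -0.05518096  0.17062911] 0.07868081375959456
cap 699 [[ 0.4717 -0.0654  0.064 ]
 [ 0.4928 -0.0439  0.0733]] mid [ 0.4822 -0.0547  0.0686]
coaster 1389 [[ 4.642e-01 -7.970e-02  4.000e-04]
 [ 5.082e-01 -3.060e-02  7.800e-03]] [ 0.4862 -0.0552  0.0041]
```

The small amber bottle stands centred on orange. Next is the medium amber bottle.

Call:
step_arm(
  plan=[
    {"dx":0.008,"dy":-0.4,"dz":0,"rx":0,"ry":0,"rz":0,"claw":0},
    {"dx":0.008,"dy":-0.4,"dz":0,"rx":0,"ry":0,"rz":0,"claw":0},
    {"dx":0.008,"dy":-0.4,"dz":0,"rx":0,"ry":0,"rz":0,"claw":0},
    {"dx":0.008,"dy":-0.4,"dz":0,"rx":0,"ry":0,"rz":0,"claw":0},
    {"dx":0.008,"dy":-0.4,"dz":0,"rx":0,"ry":0,"rz":0,"claw":0},
    {"dx":0.008,"dy":-0.4,"dz":0,"rx":0,"ry":0,"rz":0,"claw":0},
    {"dx":0.008,"dy":-0.4,"dz":0,"rx":0,"ry":0,"rz":0,"claw":0},
    {"dx":0.008,"dy":-0.4,"dz":0,"rx":0,"ry":0,"rz":0,"claw":0},
    {"dx":0.008,"dy":-0.4,"dz":0,"rx":0,"ry":0,"rz":0,"claw":0},
    {"dx":0.008,"dy":-0.4,"dz":0,"rx":0,"ry":0,"rz":0,"claw":0},
  ],
)

```text
time_s: 15.7
ee_pos: [0.4885, 0.3466, 0.1635]
eef_rot: [3.14, 0.002, -0.0]
force: [-0.1, -0.6, 0.1]
grip_width: 0.094
grip_force: 0.0
```

Call:
step_arm(
  plan=[
    {"dx":0,"dy":-0.1,"dz":0,"rx":0,"ry":0,"rz":0,"claw":0},
    {"dx":0,"dy":0,"dz":0,"rx":0,"ry":0,"rz":0,"claw":0},
    {"dx":0,"dy":0,"dz":0,"rx":0,"ry":0,"rz":0,"claw":0},
  ],
)

```text
time_s: 16.0
ee_pos: [0.4891, 0.3541, 0.1644]
eef_rot: [3.141, 0.001, -0.001]
force: [-0.6, -0.3, -0.7]
grip_width: 0.0942
grip_force: 0.0
```

Run:
```python
from h import *
o,c,P=wcloud();print(o['ee_pos'],o['eef_rot']);save(c,'w4.png')
cap(P,c['z_map'],.4896,.3555,.092,.075)
print(viewer.recognise('bottle_medium',c))
```

```text
[0.48906528 0.35413521 0.1644405 ] [ 3.14051144e+00  1.30951048e-03 -6.79139303e-04]
cap 1015 [[0.4821 0.3441 0.0795]
 [0.5051 0.3674 0.0922]] mid [0.4936 0.3558 0.0858]
[{'rect': [300.7, 200.6, 343.2, 258.3], 'score': 0.68}, {'rect': [167.9, 182.5, 236.1, 232.6], 'score': 0.67}]
```

View pics/w4.png

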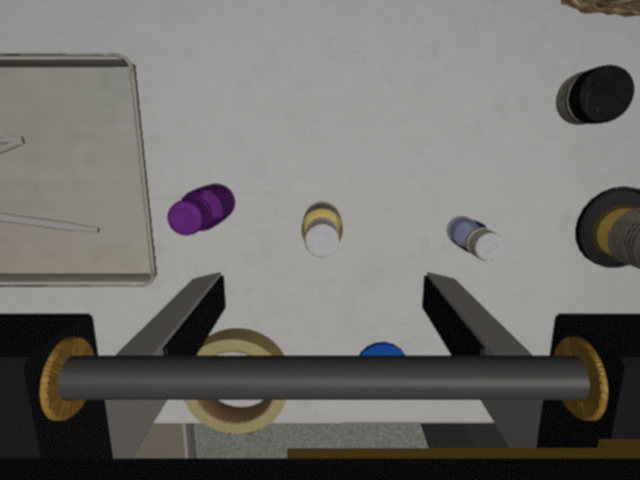

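The amber bottle at (322,230) is centred between the fingers, and the purple look-alike at (200,208) is clear of them. I'm descending with the tips to about z 0.035.

Call:
step_arm(
  plan=[
    {"dx":0.02,"dy":-0.015,"dz":0.4,"rx":0,"ry":0,"rz":0,"claw":0},
    {"dx":0,"dy":0,"dz":0.4,"rx":0,"ry":0,"rz":0,"claw":0},
    {"dx":0,"dy":0,"dz":0.4,"rx":0,"ry":0,"rz":0,"claw":0},
    {"dx":0,"dy":0,"dz":0.25,"rx":0,"ry":0,"rz":0,"claw":0},
    {"dx":0,"dy":0,"dz":0.08,"rx":0,"ry":0,"rz":0,"claw":0},
    {"dx":0,"dy":0,"dz":0,"rx":0,"ry":0,"rz":0,"claw":1},
    {"dx":0,"dy":0,"dz":0,"rx":0,"ry":0,"rz":0,"claw":1},
    {"dx":0,"dy":0,"dz":0,"rx":0,"ry":0,"rz":0,"claw":1},
    {"dx":0,"dy":0,"dz":0,"rx":0,"ry":0,"rz":0,"claw":1},
    {"dx":0,"dy":0,"dz":0,"rx":0,"ry":0,"rz":0,"claw":1},
  ],
  grip_force=12,
)

```text
time_s: 17.1
ee_pos: [0.4915, 0.3568, 0.0132]
eef_rot: [-3.141, -0.001, -0.0]
force: [0.7, 0.1, 0.3]
grip_width: 0.0574
grip_force: 0.0
```

Call:
step_arm(
  plan=[
    {"dx":0,"dy":0,"dz":0,"rx":0,"ry":0,"rz":0,"claw":1},
    {"dx":0,"dy":0,"dz":0,"rx":0,"ry":0,"rz":0,"claw":1},
    {"dx":0,"dy":0,"dz":0,"rx":0,"ry":0,"rz":0,"claw":1},
    {"dx":0,"dy":0,"dz":0,"rx":0,"ry":0,"rz":0,"claw":1},
  ],
)

```text
time_s: 17.5
ee_pos: [0.4912, 0.3566, 0.0125]
eef_rot: [3.142, 0.0, -0.0]
force: [-1.2, -0.3, 2.0]
grip_width: 0.0334
grip_force: 12.0
```

Call:
step_arm(
  plan=[
    {"dx":0,"dy":0,"dz":-0.25,"rx":0,"ry":0,"rz":0,"claw":1},
    {"dx":0,"dy":0,"dz":-0.45,"rx":0,"ry":0,"rz":0,"claw":1},
    {"dx":0,"dy":0,"dz":-0.45,"rx":0,"ry":0,"rz":0,"claw":1},
    {"dx":0,"dy":0,"dz":-0.45,"rx":0,"ry":0,"rz":0,"claw":1},
    {"dx":0,"dy":0.2,"dz":0,"rx":0,"ry":0,"rz":0,"claw":1},
    {"dx":0,"dy":0.35,"dz":0,"rx":0,"ry":0,"rz":0,"claw":1},
    {"dx":0,"dy":0.4,"dz":0,"rx":0,"ry":0,"rz":0,"claw":1},
    {"dx":0,"dy":0.4,"dz":0,"rx":0,"ry":0,"rz":0,"claw":1},
    {"dx":0,"dy":0.4,"dz":0,"rx":0,"ry":0,"rz":0,"claw":1},
    {"dx":0,"dy":0.4,"dz":0,"rx":0,"ry":0,"rz":0,"claw":1},
  ],
)

```text
time_s: 18.5
ee_pos: [0.4908, 0.1402, 0.1724]
eef_rot: [-3.142, -0.0, -0.0]
force: [0.5, -0.1, -0.9]
grip_width: 0.0331
grip_force: 12.0
```

Call:
step_arm(
  plan=[
    {"dx":0,"dy":0.4,"dz":0,"rx":0,"ry":0,"rz":0,"claw":1},
    {"dx":0,"dy":0.4,"dz":0,"rx":0,"ry":0,"rz":0,"claw":1},
    {"dx":0,"dy":0.4,"dz":0,"rx":0,"ry":0,"rz":0,"claw":1},
    {"dx":0,"dy":0.4,"dz":0,"rx":0,"ry":0,"rz":0,"claw":1},
    {"dx":0,"dy":0.4,"dz":0,"rx":0,"ry":0,"rz":0,"claw":1},
    {"dx":0,"dy":0.4,"dz":0,"rx":0,"ry":0,"rz":0,"claw":1},
    {"dx":-0.05,"dy":0.4,"dz":0,"rx":0,"ry":0,"rz":0,"claw":1},
    {"dx":-0.045,"dy":0.3,"dz":0,"rx":0,"ry":0,"rz":0,"claw":1},
    {"dx":0,"dy":0.24,"dz":0,"rx":0,"ry":0,"rz":0,"claw":1},
    {"dx":0,"dy":0,"dz":0,"rx":0,"ry":0,"rz":0,"claw":1},
  ],
)

```text
time_s: 19.5
ee_pos: [0.4811, -0.1945, 0.1722]
eef_rot: [3.141, 0.0, -0.003]
force: [-0.2, 0.9, -0.7]
grip_width: 0.0331
grip_force: 12.0
```

Call:
step_arm(
  plan=[
    {"dx":0,"dy":0,"dz":0.3,"rx":0,"ry":0,"rz":0,"claw":1},
    {"dx":0,"dy":0,"dz":0.4,"rx":0,"ry":0,"rz":0,"claw":1},
    {"dx":0,"dy":0,"dz":0.35,"rx":0,"ry":0,"rz":0,"claw":1},
    {"dx":0,"dy":0,"dz":0.15,"rx":0,"ry":0,"rz":0,"claw":1},
    {"dx":0,"dy":0,"dz":0,"rx":0,"ry":0,"rz":0,"claw":1},
    {"dx":0,"dy":0,"dz":0,"rx":0,"ry":0,"rz":0,"claw":1},
  ],
)

```text
time_s: 20.1
ee_pos: [0.4819, -0.1919, 0.0531]
eef_rot: [3.141, -0.0, 0.0]
force: [-0.2, 0.0, -0.1]
grip_width: 0.0334
grip_force: 12.0
```

Run:
```python
from h import *
o,c,P=wcloud();print(o['ee_pos'])
cap(P,c['z_map'],.481,-.192,.133,.11)
coaster(c,P,.481,-.1923,70)
```

```text
[ 0.48192317 -0.19194326  0.05313377]
cap 6239 [[ 0.4796 -0.219   0.1144]
 [ 0.4958 -0.1642  0.1384]] mid [ 0.4877 -0.1916  0.1264]
coaster 3530 [[ 4.709e-01 -2.213e-01  5.000e-04]
 [ 5.124e-01 -1.658e-01  7.000e-03]] [ 0.4916 -0.1936  0.0037]
```

Aligned to within 2 mm. I'm lowering to the floor and releasing.

Call:
step_arm(
  plan=[
    {"dx":0,"dy":0.01,"dz":0.2,"rx":0,"ry":0,"rz":0,"claw":1},
    {"dx":0,"dy":0,"dz":0.1,"rx":0,"ry":0,"rz":0,"claw":1},
    {"dx":0,"dy":0,"dz":0.06,"rx":0,"ry":0,"rz":0,"claw":1},
    {"dx":0,"dy":0,"dz":0.01,"rx":0,"ry":0,"rz":0,"claw":1},
    {"dx":0,"dy":0,"dz":0,"rx":0,"ry":0,"rz":0,"claw":1},
    {"dx":0,"dy":0,"dz":0,"rx":0,"ry":0,"rz":0,"claw":1},
  ],
)

```text
time_s: 20.75
ee_pos: [0.4818, -0.1934, 0.016]
eef_rot: [3.141, -0.001, -0.0]
force: [0.2, 0.3, -1.0]
grip_width: 0.0329
grip_force: 12.0
```

Call:
step_arm(
  plan=[
    {"dx":0,"dy":0,"dz":0.005,"rx":0,"ry":0,"rz":0,"claw":0.5},
    {"dx":0,"dy":0,"dz":0,"rx":0,"ry":0,"rz":0,"claw":0.3},
    {"dx":0,"dy":0,"dz":0,"rx":0,"ry":0,"rz":0,"claw":0.3},
    {"dx":0,"dy":0,"dz":0,"rx":0,"ry":0,"rz":0,"claw":0.3},
    {"dx":0,"dy":0,"dz":-0.3,"rx":0,"ry":0,"rz":0,"claw":0.3},
    {"dx":0,"dy":0,"dz":-0.4,"rx":0,"ry":0,"rz":0,"claw":0.3},
    {"dx":0,"dy":0,"dz":-0.4,"rx":0,"ry":0,"rz":0,"claw":0.3},
    {"dx":0,"dy":0,"dz":-0.4,"rx":0,"ry":0,"rz":0,"claw":0},
    {"dx":0,"dy":0,"dz":0,"rx":0,"ry":0,"rz":0,"claw":0},
  ],
)

```text
time_s: 21.65
ee_pos: [0.4835, -0.1942, 0.1702]
eef_rot: [3.138, -0.008, -0.0]
force: [0.4, -0.0, -1.0]
grip_width: 0.0785
grip_force: 0.0
```

Run:
```python
from h import *
o,c,P=wcloud();print(o['ee_pos'])
cap(P,c['z_map'],.481,-.192,.095,.078)
coaster(c,P,.481,-.1923,70)
```

```text
[ 0.48346535 -0.19422152  0.17024133]
cap 986 [[ 0.4725 -0.2047  0.0825]
 [ 0.4959 -0.1817  0.0952]] mid [ 0.4842 -0.1932  0.0889]
coaster 1402 [[ 4.642e-01 -2.210e-01  4.000e-04]
 [ 5.120e-01 -1.662e-01  7.300e-03]] [ 0.4881 -0.1936  0.0038]
```

The medium bottle stands on green. Next is the blue bottle.

Call:
step_arm(
  plan=[
    {"dx":0,"dy":-0.42,"dz":0,"rx":0,"ry":0,"rz":0,"claw":0},
    {"dx":0,"dy":-0.42,"dz":0,"rx":0,"ry":0,"rz":0,"claw":0},
    {"dx":0,"dy":-0.42,"dz":0,"rx":0,"ry":0,"rz":0,"claw":0},
    {"dx":0,"dy":-0.42,"dz":0,"rx":0,"ry":0,"rz":0,"claw":0},
    {"dx":0,"dy":-0.42,"dz":0,"rx":0,"ry":0,"rz":0,"claw":0},
    {"dx":0,"dy":-0.42,"dz":0,"rx":0,"ry":0,"rz":0,"claw":0},
    {"dx":0,"dy":-0.42,"dz":0,"rx":0,"ry":0,"rz":0,"claw":0},
    {"dx":0,"dy":-0.42,"dz":0,"rx":0,"ry":0,"rz":0,"claw":0},
    {"dx":0,"dy":-0.42,"dz":0,"rx":0,"ry":0,"rz":0,"claw":0},
    {"dx":0,"dy":-0.42,"dz":0,"rx":0,"ry":0,"rz":0,"claw":0},
  ],
)

```text
time_s: 22.7
ee_pos: [0.4809, 0.2283, 0.1634]
eef_rot: [3.141, 0.002, -0.0]
force: [0.8, -0.5, -0.4]
grip_width: 0.0941
grip_force: 0.0
```

Call:
step_arm(
  plan=[
    {"dx":0,"dy":0,"dz":0.3,"rx":0,"ry":0,"rz":0,"claw":0},
    {"dx":0,"dy":0,"dz":0.2,"rx":0,"ry":0,"rz":0,"claw":0},
    {"dx":0,"dy":0,"dz":0,"rx":0,"ry":0,"rz":0,"claw":0},
    {"dx":0,"dy":0,"dz":0,"rx":0,"ry":0,"rz":0,"claw":0},
  ],
)

```text
time_s: 23.1
ee_pos: [0.4815, 0.2265, 0.1146]
eef_rot: [3.141, 0.001, -0.001]
force: [-0.4, -0.1, 0.3]
grip_width: 0.0941
grip_force: 0.0
```

Run:
```python
from h import *
o,c,P=wcloud();print(o['ee_pos'])
cap(P,c['z_map'],.4801,.2285,.07,.056)
coaster(c,P,.3395,.297,108)
```

```text
[0.48150102 0.22647052 0.11463905]
cap 1025 [[0.4729 0.2175 0.0606]
 [0.494  0.2386 0.0702]] mid [0.4834 0.228  0.0654]
coaster 687 [[3.182e-01 2.744e-01 3.000e-04]
 [3.334e-01 3.178e-01 6.500e-03]] [0.3258 0.2961 0.0034]
```

Call:
step_arm(
  plan=[
    {"dx":0,"dy":-0.015,"dz":0.35,"rx":0,"ry":0,"rz":0,"claw":0},
    {"dx":0,"dy":0,"dz":0.4,"rx":0,"ry":0,"rz":0,"claw":0},
    {"dx":0,"dy":0,"dz":0.25,"rx":0,"ry":0,"rz":0,"claw":0},
    {"dx":0,"dy":0,"dz":0.1,"rx":0,"ry":0,"rz":0,"claw":0},
    {"dx":0,"dy":0,"dz":0,"rx":0,"ry":0,"rz":0,"claw":1},
    {"dx":0,"dy":0,"dz":0,"rx":0,"ry":0,"rz":0,"claw":1},
    {"dx":0,"dy":0,"dz":0,"rx":0,"ry":0,"rz":0,"claw":1},
    {"dx":0,"dy":0,"dz":0,"rx":0,"ry":0,"rz":0,"claw":1},
    {"dx":0,"dy":0,"dz":0,"rx":0,"ry":0,"rz":0,"claw":1},
    {"dx":0,"dy":0,"dz":0,"rx":0,"ry":0,"rz":0,"claw":1},
  ],
  grip_force=10,
)

```text
time_s: 24.15
ee_pos: [0.4818, 0.2282, 0.0053]
eef_rot: [-3.141, -0.001, -0.0]
force: [-0.3, 0.7, 1.2]
grip_width: 0.0495
grip_force: 0.0
```

Call:
step_arm(
  plan=[
    {"dx":0,"dy":0,"dz":0,"rx":0,"ry":0,"rz":0,"claw":1},
    {"dx":0,"dy":0,"dz":0,"rx":0,"ry":0,"rz":0,"claw":1},
    {"dx":0,"dy":0,"dz":0,"rx":0,"ry":0,"rz":0,"claw":1},
    {"dx":0,"dy":0,"dz":0,"rx":0,"ry":0,"rz":0,"claw":1},
  ],
)

```text
time_s: 24.55
ee_pos: [0.4816, 0.2282, 0.0049]
eef_rot: [3.142, 0.0, -0.0]
force: [-1.5, -0.8, 0.5]
grip_width: 0.026
grip_force: 10.0
```

Call:
step_arm(
  plan=[
    {"dx":0,"dy":0,"dz":-0.2,"rx":0,"ry":0,"rz":0,"claw":1},
    {"dx":0,"dy":0,"dz":-0.2,"rx":0,"ry":0,"rz":0,"claw":1},
    {"dx":-0.283,"dy":-0.137,"dz":0,"rx":0,"ry":0,"rz":0,"claw":1},
    {"dx":-0.283,"dy":-0.137,"dz":0,"rx":0,"ry":0,"rz":0,"claw":1},
    {"dx":-0.283,"dy":-0.137,"dz":0,"rx":0,"ry":0,"rz":0,"claw":1},
    {"dx":-0.283,"dy":-0.137,"dz":0,"rx":0,"ry":0,"rz":0,"claw":1},
    {"dx":-0.283,"dy":-0.137,"dz":0,"rx":0,"ry":0,"rz":0,"claw":1},
    {"dx":0,"dy":0,"dz":0,"rx":0,"ry":0,"rz":0,"claw":1},
    {"dx":0,"dy":0,"dz":0,"rx":0,"ry":0,"rz":0,"claw":1},
  ],
)

```text
time_s: 25.45
ee_pos: [0.3402, 0.297, 0.0452]
eef_rot: [-3.141, -0.0, 0.001]
force: [0.3, 0.4, -0.5]
grip_width: 0.026
grip_force: 10.0
```

Run:
```python
from h import *
o,c,P=wcloud();print(o['ee_pos'])
coaster(c,P,.3395,.297,108)
```

```text
[0.34024855 0.29700912 0.04518352]
coaster 3381 [[0.3291 0.2718 0.0005]
 [0.3676 0.3205 0.007 ]] [0.3484 0.2962 0.0037]
```

Aligned: the coaster centre is at about (0.341, 0.296). I'm lowering from 0.045 to about 0.008 and releasing.

Call:
step_arm(
  plan=[
    {"dx":0,"dy":0,"dz":0.15,"rx":0,"ry":0,"rz":0,"claw":1},
    {"dx":0,"dy":0,"dz":0.12,"rx":0,"ry":0,"rz":0,"claw":1},
    {"dx":0,"dy":0,"dz":0.07,"rx":0,"ry":0,"rz":0,"claw":1},
    {"dx":0,"dy":0,"dz":0.03,"rx":0,"ry":0,"rz":0,"claw":1},
    {"dx":0,"dy":0,"dz":0,"rx":0,"ry":0,"rz":0,"claw":1},
    {"dx":0,"dy":0,"dz":0,"rx":0,"ry":0,"rz":0,"claw":1},
  ],
)

```text
time_s: 26.1
ee_pos: [0.3405, 0.2967, 0.008]
eef_rot: [-3.141, -0.0, -0.001]
force: [-0.1, 1.5, -0.7]
grip_width: 0.0262
grip_force: 10.0
```

Call:
step_arm(
  plan=[
    {"dx":0,"dy":0,"dz":0,"rx":0,"ry":0,"rz":0,"claw":0.6},
    {"dx":0,"dy":0,"dz":0,"rx":0,"ry":0,"rz":0,"claw":0.3},
    {"dx":0,"dy":0,"dz":0,"rx":0,"ry":0,"rz":0,"claw":0.3},
    {"dx":0,"dy":0,"dz":0,"rx":0,"ry":0,"rz":0,"claw":0.3},
    {"dx":0,"dy":0,"dz":-0.3,"rx":0,"ry":0,"rz":0,"claw":0.3},
    {"dx":0,"dy":0,"dz":-0.4,"rx":0,"ry":0,"rz":0,"claw":0.3},
    {"dx":0,"dy":0,"dz":-0.4,"rx":0,"ry":0,"rz":0,"claw":0.3},
    {"dx":0,"dy":0,"dz":-0.4,"rx":0,"ry":0,"rz":0,"claw":0},
    {"dx":0,"dy":0,"dz":0,"rx":0,"ry":0,"rz":0,"claw":0},
    {"dx":0,"dy":0,"dz":0,"rx":0,"ry":0,"rz":0,"claw":0},
  ],
)

```text
time_s: 27.1
ee_pos: [0.3403, 0.2968, 0.1581]
eef_rot: [-3.141, -0.001, -0.0]
force: [0.9, -1.1, -0.5]
grip_width: 0.0862
grip_force: 0.0
```

Run:
```python
from h import *
o,c,P=wcloud();print(o['ee_pos'],o['time_s'])
cap(P,c['z_map'],.3405,.2965,.073,.059)
c=viewer.camera('top');Z=c['z_map']
V,U=np.mgrid[0:480,0:640]
d=np.stack([(U-c['cx'])/c['fx'],(V-c['cy'])/c['fy'],np.ones_like(Z)],-1)*Z[...,None]
P=(d-np.array(c['t']))@np.array(c['R'])
for n,x,y,h,s in[('large',.4815,.0843,.122,.105),('small',.4804,-.0541,.073,.059),('med',.4811,-.1923,.095,.078),('jb',.594,.1345,.035,.02),('jw',.343,.027,.029,.012)]:
    try: print(n);cap(P,Z,x,y,h,s)
    except Exception as e: print(e)
s=viewer.camera('scene');save(s,'end.png')
```

```text
[0.3403032  0.29679018 0.15812928] 27.1
cap 760 [[0.3313 0.2865 0.0639]
 [0.3526 0.3078 0.0731]] mid [0.3419 0.2971 0.0685]
large
cap 110 [[0.4666 0.073  0.1106]
 [0.4919 0.098  0.1276]] mid [0.4792 0.0855 0.1191]
small
cap 72 [[ 0.4688 -0.0634  0.0643]
 [ 0.4886 -0.0425  0.0781]] mid [ 0.4787 -0.053   0.0712]
med
cap 92 [[ 0.4695 -0.2026  0.0854]
 [ 0.4928 -0.1784  0.1002]] mid [ 0.4811 -0.1905  0.0928]
jb
cap 237 [[0.5746 0.1148 0.0261]
 [0.6148 0.1543 0.0407]] mid [0.5947 0.1346 0.0334]
jw
cap 247 [[0.3231 0.0074 0.0168]
 [0.3641 0.0462 0.0323]] mid [0.3436 0.0268 0.0245]
```

View pics/end.png

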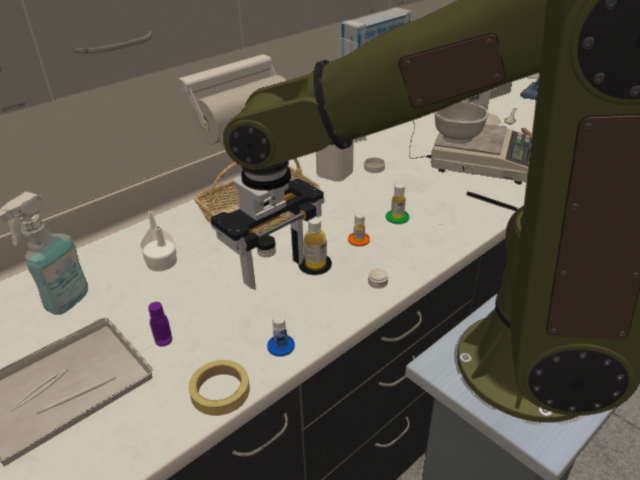

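All four bottles stand on their own coasters: large on black (315,260), small amber on orange (359,235), medium on green (399,212), blue on blue (280,343). The jars have not moved and the gripper is clear.

```bash
python3 -c "
from station import hand_in
print(hand_in())"
```

```text
the job is handed in; nothing more can be done
None
```

All four bottles stand upright on their own coasters, each within about 3 mm of centre by the cameras, the jars are unmoved, and the job is handed in; no verdict came back.

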